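# Lever the snapped-in cover off the control box

## Task

The cover of the grey control box is snapped in tight. Lay the screwdriver in the notch of the box's front wall with its tip well in under the cover and let go of it so that it stays there by itself, then take it again by the end of its handle and lever that down until the catches let go of the cover, which the gripper itself should not touch. Leave the cover sprung up, its far edge still in the box, with the screwdriver lying in the notch under it, and do not disturb the other things on the cabinet.

Things in the scene. Friction and masses are not known exactly. Their poses are not given: they have to be found in the camera images.
- control_box: Grey hollow plastic box fixed to the cabinet top, 126 (x) x 100 (y) x 123 mm high, closed above by the cover. Origin: centre of its underside; z up; -x is its front. A 10 mm overhang over the far (+x) end holds that edge of the cover down, so the cover swings up about its far edge. Feet stick out 14 mm on both sides at the bottom, two black glands 12 mm on the -y side.
- notch (a point): Centre of the notch in the box's 5 mm thick front wall, at its outer face: (-63, 0, 108.5) mm in the box's frame. The notch is 28 mm wide and open above; its floor, the fulcrum, is at box z = 102 mm and the cover's underside at 115 mm: a gap 13 mm high, of which this is mid-height. Axes as the box's: the screwdriver goes in along +x, level.
- cover: Loose white flat plastic cover 114 (x) x 85 (y) x 6 mm, 80 g, lying in the box just below its rim. Origin: centre of its underside, at (0, 0, 115) mm in the box's frame when snapped in; axes as the box's.
- cover_edge (a point): Middle of the cover's front upper edge; (-56.5, 0, 121) mm in the box's frame when snapped in. Beside the notch two housings (to box z = 141 mm, 11 mm proud of the front) hold rounded sprung catches that overlap this edge by 3 mm and let go once it has risen about 7 mm. With the tip 45 mm in this takes 3 to 8 N down at the handle's end, 60 mm in about 15 N.
- screwdriver: Screwdriver lying on the cabinet top, 210 mm long, about 90 g (varies). Its axis runs along its y at z = 13 mm: handle 98 x 26 x 27 mm from y = +7 to +105 mm, steel shaft 6.4 mm thick from y = +7 to -105 mm (tip). Origin: halfway along, on its underside. Centre of mass at about y = +50 mm.
- tip (a point): Tip of the screwdriver's shaft, on its axis. With the tip 40 to 60 mm past the notch's outer face the screwdriver stays when let go: the handle sinks until the tip bears up under the cover, about 0.15 to 0.3 rad handle down.
- butt (a point): End of the screwdriver's handle, on its axis. Levered fully down, the handle's end rests on the cabinet top with the screwdriver leaning 0.5 to 0.65 rad; its weight keeps it down; the freed cover stays up on the tip or on the catches.
- tape_roll: Bystander: roll of black tape lying flat, 60 mm across, 19 mm high; origin under its centre.
- tape_measure: Bystander: tape measure, 73 x 92 x 33 mm; origin on its underside.

How it is judged:
By the outcome, as a careful person would: the job done as asked, in the order asked, and still so for the second after the job is handed in, with the robot touching nothing.
It also fails if it takes over 45 s, if anything falls off the work surface, if the arm or the gripper's body presses on something with over 40 N, if the wrist force passes 120 N, or if a joint passes its speed limit or range.

## Robot

A 7-joint arm with a two-finger parallel gripper is mounted at the origin on a cart in front of the work surface, level with it; the furniture and walls round the work are solid. World frame = base frame: x ahead of the robot, y to its left, z up, the work surface at z = 0. Lengths are in mm, angles in rad, forces in N, time in s.
With the tool pointing down it reaches from about 425 to 825 mm from the base axis. Payload 3.6 kg.
Tool frame: the origin (TCP) lies at the very end of the fingers, on their centre line; the grasp point (between the pads) lies 19 mm behind it; z points along the fingers, y is the line along which they close (so a half turn about z gives the same grasp; the last joint's range is limited). The gripper opens to 93 mm and grips with 3 to 60 N. Pads are 15 mm wide; open, the fingers measure 128 mm over their backs; the gripper's body (75 mm by 188 mm) begins 65 mm behind the grasp point.
Start: joints at [1.244, 0.615, -0.013, 1.423, 0.008, 1.103, -0.04], TCP at [191.976, -620.973, 218.64] pointing down, gripper open.
Joint ranges: [-3.12, 3.12], [-0.3, 2.06], [-1.34, 1.32], [0.26, 2.42], [-1.36, 4.5], [0.01, 1.98], [-2.84, 2.84]. Speed limits (rad/s): [2.79, 2.79, 3.14, 3.14, 3.14, 3.14, 3.14].

## Interface

Orientations are given as a 3x3 rotation matrix whose columns are the frame's x, y, z axes.
In Python, from plant import robot gives the robot as it stands.
- The arm moves only by the tool move_arm, never from a script. Its argument "plan" is a list of rows, each a list of 3 entries, a list of its own where there are three numbers: the shift along the world's x, y, z in m, then the turn, a rotation vector about the world's x, y, z in rad, then the finger opening in m, from 0 to 0.093. In form: [[[x, y, z], [rx, ry, rz], jaw], ...]. A call has 1 to 20 rows; each row is the pose to reach, as a shift and turn from the pose commanded when the call began; what a row does not reach only later rows make up. A row lasts 1/12 s, in which the tool goes at most 41.7 mm and 7.16 degrees, less where a joint would pass 70% of its speed; a pose out of reach is approached as far as the arm can. A call with a gripper value outside its range is refused whole. The fingers move at their own pace and stop on an object; "force" is the grip in N (left out, the last holds). Time passes only in rows, so rows that repeat a pose let the fingers close. It gives the time, the measured TCP pose, the force, the opening and the grip force at its end, in the units of the state.
- robot.get_state(): the state, without advancing time (a new reading comes with each control period).
- robot.camera(name): name is "side" or "top"; returns a dict with "frame" (400x640x3 uint8, red, green, blue), "fov_y" (degrees; the focal length in pixels is half the picture's height over the tangent of half this angle, whatever the lens; pixels are square), "cx", "cy" (the principal point, pixels), "view" (4x4, takes a point from world to camera coordinates). Camera axes: x right, y down, z forward; pixel columns grow to the right and rows downward; lengths in mm; the calibration is good to about 2 mm. A picture is of the moment at which its call begins. There is no depth.
- robot.hand_in(): hands the job in; it is judged then, once.
Trained networks look in the newest picture that a camera, given by its name, has taken for a name from the list of things; names that differ only in an ending like _2 or _b are one class to them, and where a whole thing is asked for, a point or a joint stands for the part that bears it (a point fixed in the world has none). Each returns a list of dicts, best first, with "confidence" (0 to 1); they miss things now and then, are a little off and sometimes report something else, mostly with a low value. They report only what shows in the picture. A call takes as long as a camera call.
- robot.spot_in(camera, target): "rect" ([centre column, centre row, width, height] in pixels, round what is visible of it).
The state is a dict: "clock": time; "q": joint angles; "qvel": joint speeds; "tau": joint torques, N m; "tool_pos": TCP position; "eef_rot": TCP orientation; "force": force on the tool from outside, world axes, zero at the start; "ft_torque": the same for the moment, N m; "grip_width": finger opening in mm; "grasp_force": force on a finger pad.
Only numpy, scipy, OpenCV 4.12 (cv2) and the standard library are available. Lean on these libraries where they do the work, as an engineer would, in place of code of your own. Each camera call takes 0.05 s, during which the arm holds its last target. There are 200 camera calls.

## Working session

There is one attempt and no reset: what is moved stays moved. The work goes in short steps, Python scripts to look and compute and a tool call to move; the robot and the scene stay as the last step left them, time stands still between calls to the robot, and variables do not carry over. Pictures are saved under pics/ and viewed, at most 10 in all, crops included, and the job is handed in when it is done.

Besides the shell and the picture viewer there is one more tool, called after "Call:" as name([rows], argument=value, ...), one row to a line, values as JSON. move_arm: Moves the arm, as the interface text tells. Its arguments: {"type":"object","properties":{"plan":{"type":"array","items":{"type":"array"}},"force":{"type":"number"}},"required":["plan"]}

```bash
ls; mkdir -p pics; cat > h.py <<'E'
import numpy as np, cv2
from plant import robot
def cam(n):
    c=robot.camera(n); c['f']=200/np.tan(np.radians(c['fov_y'])/2) if c['frame'].shape[0]==400 else None
    return c
def proj(c,p):
    p=np.atleast_2d(p); q=(c['view'][:3,:3]@p.T).T+c['view'][:3,3]
    return np.c_[c['f']*q[:,0]/q[:,2]+c['cx'], c['f']*q[:,1]/q[:,2]+c['cy']]
def ray(c,uv):
    R=c['view'][:3,:3];t=c['view'][:3,3]
    d=R.T@np.array([(uv[0]-c['cx'])/c['f'],(uv[1]-c['cy'])/c['f'],1]); return -R.T@t,d
def onz(c,uv,z):
    o,d=ray(c,uv); return o+d*(z-o[2])/d[2]
def save(c,n,crop=None,s=1):
    im=c['frame'][...,::-1]
    if crop: im=im[crop[1]:crop[3],crop[0]:crop[2]]
    cv2.imwrite('pics/'+n,cv2.resize(im,None,fx=s,fy=s,interpolation=cv2.INTER_CUBIC))
E
python3 - <<'E'
from h import *
np.set_printoptions(precision=1,suppress=True)
for n in('top','side'):
    c=cam(n); save(c,n+'0.png'); print(n,c['fov_y'],c['cx'],c['cy']); print(c['view'])
    for t in('control_box','cover','notch','cover_edge','screwdriver','tip','butt','tape_roll','tape_measure'):
        print(t,[(np.round(r['rect']),round(r['confidence'],2)) for r in robot.spot_in(n,t)[:2]])
print(robot.get_state())
E
```

```text
pics
top 52.142994248211444 326.7545149691074 197.9453539946525
[[   0.    -1.     0.  -132.3]
 [  -1.    -0.    -0.1  510.7]
 [   0.1   -0.    -1.   996.7]
 [   0.     0.     0.     1. ]]
control_box [(array([239., 167.,  80.,  70.]), 0.84), (array([360., 220.,  82.,  32.]), 0.4)]
cover [(array([236., 163.,  58.,  54.]), 0.73)]
notch [(array([238., 166.,  76.,  73.]), 0.55)]
cover_edge [(array([236., 164.,  59.,  47.]), 0.71)]
screwdriver [(array([363., 225.,  80.,  29.]), 0.81)]
tip [(array([360., 223.,  83.,  28.]), 0.79)]
butt [(array([361., 222.,  86.,  23.]), 0.95), (array([312., 145.,  23.,  28.]), 0.34)]
tape_roll [(array([313., 146.,  24.,  24.]), 0.63)]
tape_measure [(array([302., 262.,  37.,  28.]), 0.67)]
side 54.82759034369282 318.03749328212996 198.18534711976156
[[   1.    -0.2   -0.  -529.5]
 [  -0.1   -0.6   -0.8   89.2]
 [   0.1    0.8   -0.6  929.7]
 [   0.     0.     0.     1. ]]
control_box [(array([329., 171.,  55.,  72.]), 0.97), (array([248., 232.,  30.,  38.]), 0.27)]
cover [(array([330., 151.,  40.,  26.]), 0.91)]
notch [(array([330., 171.,  51.,  70.]), 0.92)]
cover_edge [(array([331., 151.,  34.,  24.]), 0.57)]
screwdriver [(array([299., 276.,  37.,  69.]), 0.69), (array([331., 152.,  36.,  25.]), 0.58)]
tip [(array([302., 278.,  43.,  71.]), 0.73), (array([331., 153.,  43.,  26.]), 0.24)]
butt [(array([301., 285.,  40.,  61.]), 0.84)]
tape_roll [(array([370., 224.,  27.,  19.]), 0.65)]
tape_measure [(array([247., 234.,  34.,  35.]), 0.59)]
{'clock': 1.0, 'q': array([ 1.2,  0.6, -0. ,  1.4,  0. ,  1.1, -0. ]), 'qvel': array([-0., -0., -0., -0., -0.,  0.,  0.]), 'tau': array([  0. , -45.9,   0.2, -16.6,  -0.1,   0. ,   0. ]), 'tool_pos': array([ 192. , -621. ,  218.6]), 'eef_rot': array([[ 1. ,  0.3,  0. ],
       [ 0.3, -1. ,  0. ],
       [ 0. , -0. , -1. ]]), 'force': array([ 0.1, -0.6, -0.2]), 'ft_torque': array([-0., -0., -0.]), 'grasp_force': 0.0, 'grip_width': 93.14078355022743}
```

```bash
python3 - <<'E'
from h import *
c=cam('top'); save(c,'t1.png',(180,100,440,295),3)
c=cam('side'); save(c,'s1.png',(200,100,440,320),2.7)
E
```

```text
(no output)
```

View pics/t1.png

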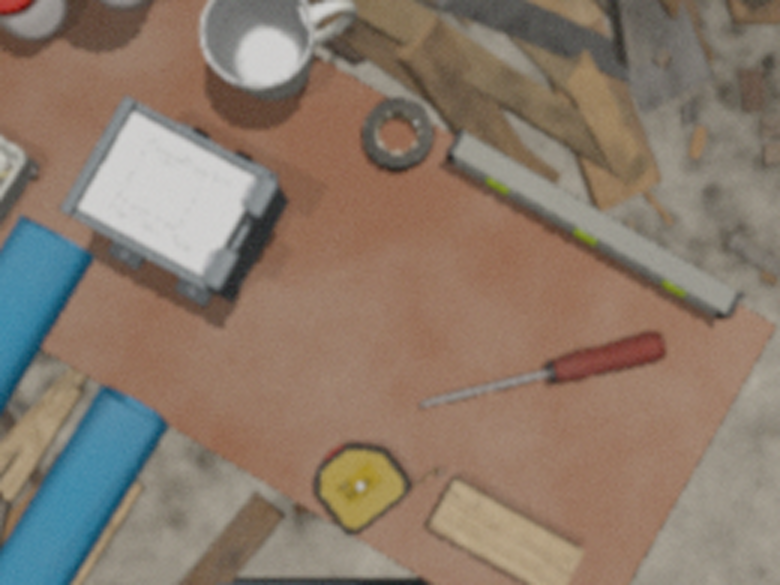

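View pics/s1.png

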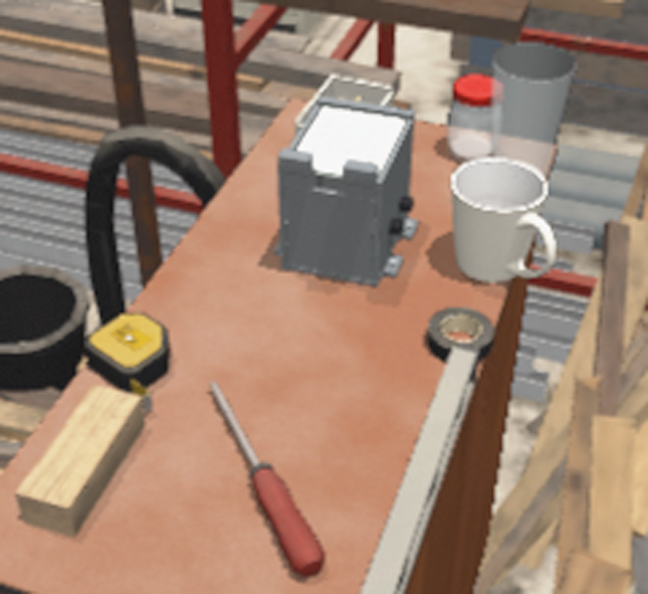

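```bash
cat > fit.py <<'E'
from h import *
from scipy.optimize import minimize
np.set_printoptions(precision=2,suppress=True)
cs={n:cam(n) for n in('top','side')}
def T(p,P):
    x,y,a=p; P=np.atleast_2d(np.array(P,float)); c,s=np.cos(a),np.sin(a)
    return np.c_[x+c*P[:,0]-s*P[:,1], y+s*P[:,0]+c*P[:,1], P[:,2]]
E
python3 - <<'E'
from fit import *
M={}
for n,c in cs.items():
    hsv=cv2.cvtColor(c['frame'],cv2.COLOR_RGB2HSV)
    r={'top':(200,130,275,195),'side':(300,130,360,170)}[n]
    m=np.zeros((400,640),np.uint8); s=((hsv[...,1]<40)&(hsv[...,2]>195)).astype(np.uint8)
    m[r[1]:r[3],r[0]:r[2]]=s[r[1]:r[3],r[0]:r[2]]
    k,l,st,ce=cv2.connectedComponentsWithStats(m); i=1+np.argmax(st[1:,4]); M[n]=(l==i).astype(np.uint8); print(n,st[i],ce[i])
def poly(p): return T(p,[[-57,-42.5,121],[53,-42.5,121],[53,42.5,121],[-57,42.5,121]])
def cost(p,ns):
    J=0
    for n in ns:
        im=np.zeros((400*4,640*4),np.uint8); cv2.fillPoly(im,[np.round((proj(cs[n],poly(p))+.5)*4).astype(int)],1)
        a=cv2.resize(im,(640,400),interpolation=cv2.INTER_AREA) if 0 else im
        b=cv2.resize(M[n],None,fx=4,fy=4,interpolation=cv2.INTER_NEAREST)
        J+=1-(a&b).sum()/(a|b).sum()
    return J
g=onz(cs['top'],cv2.moments(M['top'],True)['m10']/M['top'].sum()*np.array([1,0])+np.array([0,cv2.moments(M['top'],True)['m01']/M['top'].sum()]),121)
print(g)
for ns in(['top'],['side'],['top','side']):
    best=min((minimize(cost,[g[0],g[1],a],args=(ns,),method='Nelder-Mead',options=dict(initial_simplex=[[g[0],g[1],a],[g[0]+8,g[1],a],[g[0],g[1]+8,a],[g[0],g[1],a+.1]])) for a in(0.9,1.1)),key=lambda r:r.fun)
    print(ns,best.x,best.fun)
# screwdriver
c=cs['top'];hsv=cv2.cvtColor(c['frame'],cv2.COLOR_RGB2HSV)
for n,c in cs.items():
    f=c['frame'].astype(int); m=((f[...,0]-f[...,1]>60)&(f[...,1]<75)&(f[...,0]-f[...,2]>55)).astype(np.uint8)
    r={'top':(355,205,410,235),'side':(285,260,330,320)}[n]; z=np.zeros_like(m); z[r[1]:r[3],r[0]:r[2]]=m[r[1]:r[3],r[0]:r[2]]
    pts=np.argwhere(z)[:,::-1]; w=np.array([onz(c,q,13) for q in pts.astype(float)])[:,:2]
    mu=w.mean(0); u=np.linalg.svd(w-mu)[2][0]; s=(w-mu)@u; print(n,len(pts),mu,u,np.arctan2(u[1],u[0]),s.min(),s.max(),'mid',mu+u*(s.max()+s.min())/2, 'lat',np.ptp((w-mu)@[-u[1],u[0]]))
    for t in([round(420/3+180),round(100+405/3)],): pass
print('tip top',onz(cs['top'],(180+421/3,100+405/3),13),'butt',onz(cs['top'],(180+665/3,100+347/3),13))
print('tip side',onz(cs['side'],(200+212/2.7,100+385/2.7),13),'butt',onz(cs['side'],(200+314/2.7,100+568/2.7),13))
E
cat > /dev/null
```

```text
top [ 207  138   57   53 1654] [235.29 164.06]
side [310 139  40  26 668] [329.13 151.05]
[578.18  82.65 121.  ]
['top'] [579.83  83.24   1.08] 0.09741788041068322
['side'] [582.84  84.97   1.09] 0.1672465409822801
['top', 'side'] [581.31  84.35   1.09] 0.27939950668173985
top 80 [ 467.   -279.39] [ 0.2  -0.98] -1.3691028402951977 -33.4209040402729 31.245839296592735 mid [ 466.78 -278.32] lat 13.594190310171705
side 89 [ 464.67 -288.6 ] [ 0.35 -0.94] -1.212725716207383 -67.44379010563848 27.686701746921205 mid [ 457.7  -269.98] lat 23.795961721443824
tip top [ 420.17 -110.98   13.  ] butt [ 470.98 -314.32   13.  ]
tip side [ 424.46 -116.05   13.  ] butt [ 478.32 -313.08   13.  ]
```

View pics/top0.png

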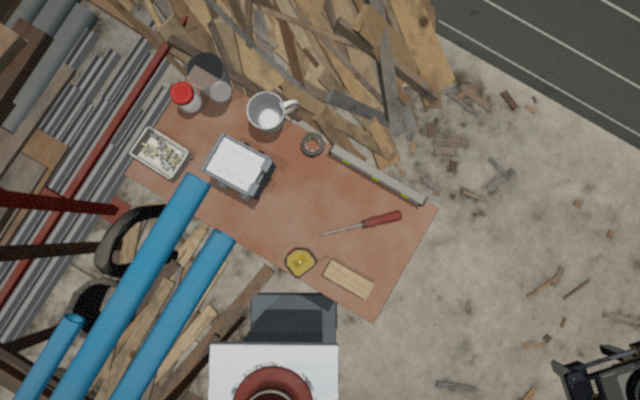

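```bash
python3 - <<'E'
from fit import *
p=[581,84.3,1.087]
def wire(im,c,crop,s,p):
    def L(P,col):
        q=(proj(c,T(p,P))+.5-np.array(crop[:2]))*s
        cv2.polylines(im,[np.round(q*8).astype(int)],True,col,1,cv2.LINE_AA,3)
    for z in(0,123): L([[-63,-50,z],[63,-50,z],[63,50,z],[-63,50,z]],(0,0,255))
    L([[-57,-42.5,121],[57,-42.5,121],[57,42.5,121],[-57,42.5,121]],(0,200,0))
    L([[-63,-14,123],[-63,-14,102],[-63,14,102],[-63,14,123]],(255,0,255))
out=[]
for n,crop,s in(('top',(190,120,290,210),4),('side',(290,120,370,210),5)):
    c=cs[n]; im=cv2.resize(c['frame'][crop[1]:crop[3],crop[0]:crop[2]][...,::-1],None,fx=s,fy=s,interpolation=cv2.INTER_CUBIC)
    wire(im,c,crop,s,p); out.append(cv2.copyMakeBorder(im,0,450-im.shape[0],0,0,0))
cv2.imwrite('pics/w1.png',np.hstack(out))
E
```

```text
(no output)
```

View pics/w1.png

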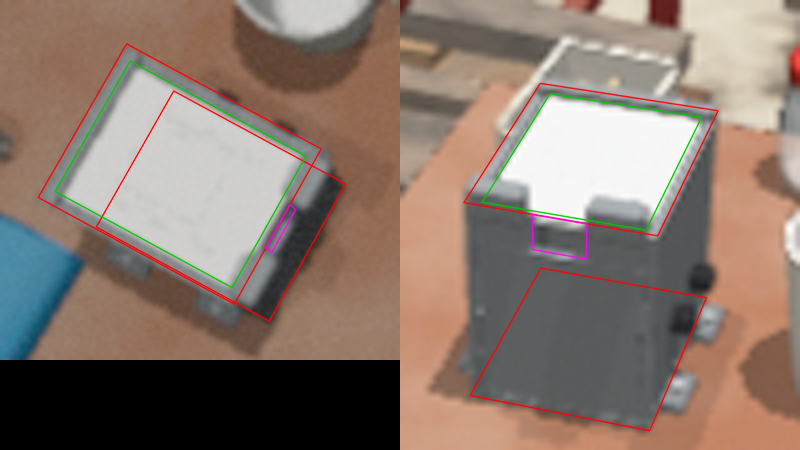

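View pics/side0.png

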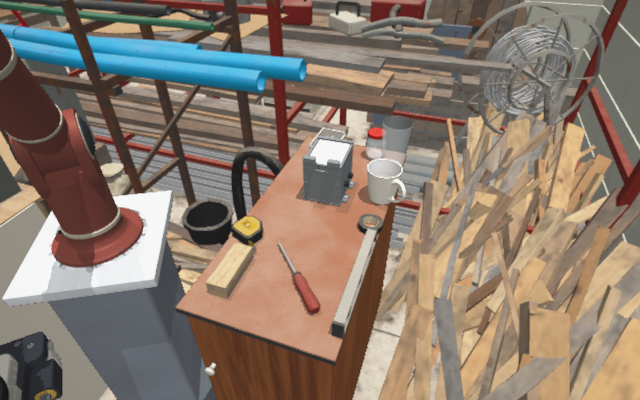

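```bash
python3 - <<'E'
from fit import *
def tri(a,b):
    o1,d1=ray(cs['top'],a);o2,d2=ray(cs['side'],b); d1/=np.linalg.norm(d1);d2/=np.linalg.norm(d2)
    s=np.linalg.lstsq(np.c_[d1,-d2],o2-o1,rcond=None)[0]; P,Q=o1+s[0]*d1,o2+s[1]*d2; return (P+Q)/2,np.linalg.norm(P-Q)
for a in((195,180),(225,236)):
    for b in((303,70),(265,80)): print(a,b,*tri(a,b))
tip,butt=np.array([422,-113]),np.array([474.,-314])
d=tip-butt;print('len',np.linalg.norm(d),'az',np.arctan2(d[1],d[0]))
# refine sd: project model corners & check vs detection of red
for n in cs:
    c=cs[n]; f=c['frame'].astype(float)
    # sample across handle: redness saturation profile at several stations
    hs=cv2.cvtColor(c['frame'],cv2.COLOR_RGB2LAB)
    u=d/np.linalg.norm(d); v=np.array([-u[1],u[0]])
    for L in(15,35,55,75):
        o=np.arange(-30,31,2); P=np.array([[*(butt+u*L+v*k),13] for k in o]); q=proj(c,P)
        pr=cv2.remap(c['frame'],q[:,0].astype(np.float32)[None],q[:,1].astype(np.float32)[None],cv2.INTER_LINEAR)[0]
        print(n,L,pr[:,1])
    o=np.arange(-20,130,4); P=np.array([[*(butt+u*k),13] for k in o]); q=proj(c,P)
    print(n,'axial',cv2.remap(c['frame'],q[:,0].astype(np.float32)[None],q[:,1].astype(np.float32)[None],cv2.INTER_LINEAR)[0][:,1])
E
```

```text
(195, 180) (303, 70) [519.24 106.37 329.04] 7.640447900021681
(195, 180) (265, 80) [475.81 108.52 316.53] 81.66502777744081
(225, 236) (303, 70) [466.06  36.44 360.02] 93.87591069856684
(225, 236) (265, 80) [426.25  49.99 334.27] 13.80379301035185
len 207.6174366473105 az 1.8239523777372642
top 15 [118 119 120 119 118 117 113 101  80  62  56  67  71  73  77  77  72  69
  65  54  61  84 110 122 124 126 127 128 127 127 129]
top 35 [123 124 122 122 123 126 123 111  90  70  60  59  64  70  72  71  70  69
  65  59  65  85 110 123 123 124 125 128 126 126 125]
top 55 [125 122 123 122 119 119 120 117 105  88  69  65  67  72  76  76  73  69
  67  61  75  99 117 124 128 127 126 129 130 127 126]
top 75 [113 115 116 116 116 117 114 105  92  74  67  67  70  78  78  78  77  74
  65  62  73  92 111 113 118 120 121 122 123 123 122]
top axial [120 119 120 118 119  97  67  75  72  76  74  73  73  72  72  74  71  69
  75  76  73  75  76  77  76  81  82  79  74  76  97 119 135 139 134 142
 135 132]
side 15 [151 149 149 149 147 146 131  96  80  88  95  98  99  96  94  88  82  76
  64  50  58  86 114 145 157 159 157 156 156 157 157]
side 35 [153 154 152 151 151 154 141 101  83  86  88  91  93  95  93  89  85  79
  66  51  70  92 115 142 156 157 156 157 157 154 153]
side 55 [146 146 146 146 146 148 146 129 101  85  85  91  93  94  93  91  87  79
  60  52  70 102 135 152 151 149 150 151 152 152 152]
side 75 [142 142 141 143 143 143 136 111  90  88  91  96  99  97  97  96  92  82
  66  53  68 104 135 145 145 145 146 149 150 151 150]
side axial [143 144 136 127  71  37  44  74  85  89  89  90  89  89  90  89  90  89
  90  91  93  95  94  95  97  97  97  97  97  97  88  91 122 132 137 139
 139 139]
```

```bash
python3 - <<'E'
from h import *
s=robot.get_state(); print(s['clock'],s['tool_pos'],s['eef_rot'].round(4).tolist())
y=s['eef_rot'][:,1]; a=np.arctan2(y[1],y[0]); print(a, 1.824+np.pi/2-np.pi-a)
E
```

```text
1.4 [ 192.03376966 -620.96576644  218.6203467 ] [[0.9554, 0.2954, 0.0001], [0.2954, -0.9554, 0.0001], [0.0001, -0.0001, -1.0]]
-1.2709351591866809 1.5241388323917842
```

Call:
move_arm([
  [[0.01,0.013,-0.004],[0,0,0.06],0.093],
  [[0.03,0.039,-0.012],[0,0,0.17],0.093],
  [[0.052,0.067,-0.02],[0,0,0.29],0.093],
  [[0.074,0.096,-0.03],[0,0,0.41],0.093],
  [[0.096,0.124,-0.04],[0,0,0.53],0.093],
  [[0.118,0.153,-0.05],[0,0,0.65],0.093],
  [[0.14,0.181,-0.06],[0,0,0.77],0.093],
  [[0.162,0.21,-0.07],[0,0,0.89],0.093],
  [[0.184,0.238,-0.08],[0,0,1.01],0.093],
  [[0.206,0.267,-0.09],[0,0,1.13],0.093],
  [[0.228,0.295,-0.1],[0,0,1.25],0.093],
  [[0.248,0.321,-0.11],[0,0,1.37],0.093],
  [[0.264,0.342,-0.12],[0,0,1.48],0.093],
  [[0.2707,0.3507,-0.128],[0,0,1.524],0.093],
  [[0.2707,0.3507,-0.128],[0,0,1.524],0.093],
  [[0.2707,0.3507,-0.128],[0,0,1.524],0.093],
])

```text
clock: 2.73
tool_pos: [461.8, -271.3, 90.3]
eef_rot: [[-0.248, 0.969, -0.002], [0.969, 0.248, -0.001], [-0.0, -0.002, -1.0]]
force: [-0.7, -0.9, -0.1]
grip_width: 93.4
grasp_force: 0.0
```

Call:
move_arm([
  [[0,0,-0.015],[0,0,0],0.093],
  [[0,0,-0.04],[0,0,0],0.093],
  [[0,0,-0.065],[0,0,0],0.07],
  [[0,0,-0.08],[0,0,0],0.05],
  [[0,0,-0.085],[0,0,0],0.04],
  [[0,0,-0.085],[0,0,0],0.035],
  [[0,0,-0.085],[0,0,0],0.02],
  [[0,0,-0.085],[0,0,0],0.02],
  [[0,0,-0.085],[0,0,0],0.02],
  [[0,0,-0.085],[0,0,0],0.02],
  [[0,0,-0.085],[0,0,0],0.02],
  [[0,0,-0.085],[0,0,0],0.02],
], force=30)

```text
clock: 3.73
tool_pos: [462.9, -270.4, 6.1]
eef_rot: [[-0.25, 0.968, 0.001], [0.968, 0.25, -0.0], [-0.001, 0.001, -1.0]]
force: [-0.3, -0.9, 0.3]
grip_width: 31.1
grasp_force: 0.0
```

Call:
move_arm([
  [[0,0,0],[0,0,0],0.018],
  [[0,0,0],[0,0,0],0.018],
  [[0,0,0],[0,0,0],0.018],
  [[0,0,0],[0,0,0],0.018],
], force=30)

```text
clock: 4.07
tool_pos: [463.3, -270.3, 6.0]
eef_rot: [[-0.251, 0.968, 0.001], [0.968, 0.251, -0.0], [-0.001, 0.001, -1.0]]
force: [0.1, -0.4, 2.6]
grip_width: 26.2
grasp_force: 30.0
```

Call:
move_arm([
  [[0,0,0.01],[0,0,0],0.018],
  [[0,0.002,0.03],[0,0,0],0.018],
  [[0,0.006,0.055],[0,0,-0.04],0.018],
  [[-0.002,0.014,0.078],[0,0,-0.12],0.018],
  [[-0.003,0.025,0.09],[0,0,-0.22],0.018],
  [[-0.005,0.04,0.0955],[0,0,-0.32],0.018],
  [[-0.007,0.055,0.0955],[0,0,-0.42],0.018],
  [[-0.009,0.072,0.0955],[0,0,-0.52],0.018],
  [[-0.01,0.088,0.0955],[0,0,-0.62],0.018],
  [[-0.011,0.1,0.0955],[0,0,-0.7],0.018],
  [[-0.0116,0.108,0.0955],[0,0,-0.737],0.018],
  [[-0.0116,0.108,0.0955],[0,0,-0.737],0.018],
  [[-0.0116,0.108,0.0955],[0,0,-0.737],0.018],
  [[-0.0116,0.108,0.0955],[0,0,-0.737],0.018],
])

```text
clock: 5.23
tool_pos: [450.8, -163.1, 101.2]
eef_rot: [[0.465, 0.885, -0.0], [0.885, -0.465, -0.0], [-0.0, -0.0, -1.0]]
force: [0.2, -0.2, -0.8]
grip_width: 26.0
grasp_force: 30.0
```

```bash
python3 - <<'E'
from fit import *
s=robot.get_state(); print(s['clock'],s['tool_pos'],s['force'],s['grasp_force'],np.arctan2(s['eef_rot'][1,0],s['eef_rot'][0,0]))
p=[581,84.3,1.087]
out=[]
for n,crop,s in(('top',(200,130,330,260),3),('side',(250,120,370,250),3)):
    c=cs[n]; im=cv2.resize(c['frame'][crop[1]:crop[3],crop[0]:crop[2]][...,::-1],None,fx=s,fy=s,interpolation=cv2.INTER_CUBIC)
    q=(proj(c,T(p,[[-113,0,108.5],[-63,0,108.5],[-220,0,108.5]]))+.5-np.array(crop[:2]))*s
    print(n,q)
    for a in q: cv2.circle(im,tuple(np.round(a).astype(int)),3,(0,255,0),1)
    out.append(im)
cv2.imwrite('pics/w2.png',np.hstack(out))
E
```

```text
5.3333 [ 450.88 -163.31  101.11] [ 0.41  0.76 -1.71] 29.998408555984497 1.0857166650814398
top [[238.6  173.02]
 [181.05 141.84]
 [362.37 240.07]]
side [[196.96 179.36]
 [215.44 145.82]
 [151.93 261.11]]
```

View pics/w2.png

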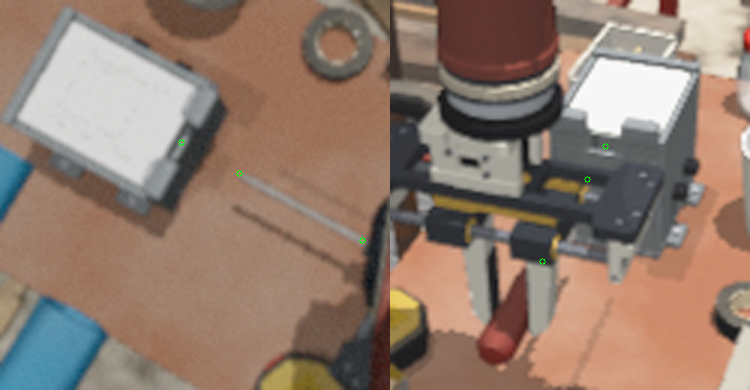

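Call:
move_arm([
  [[0.006,0.0115,0],[0,0,0],0.018],
  [[0.014,0.0265,0],[0,0,0],0.018],
  [[0.02,0.038,0],[0,0,0],0.018],
  [[0.0256,0.0487,0],[0,0,0],0.018],
  [[0.0302,0.0575,0],[0,0,0],0.018],
  [[0.0325,0.062,0],[0,0,0],0.018],
  [[0.0325,0.062,0],[0,0,0],0.018],
])

```text
clock: 5.92
tool_pos: [484.1, -99.4, 101.1]
eef_rot: [[0.464, 0.886, 0.0], [0.886, -0.464, 0.001], [0.001, -0.0, -1.0]]
force: [0.2, 0.1, -1.5]
grip_width: 26.1
grasp_force: 30.0
```

Call:
move_arm([
  [[0.003,0.0055,0],[0,0,0],0.018],
  [[0.007,0.0135,0],[0,0,0],0.018],
  [[0.0105,0.02,0],[0,0,0],0.018],
  [[0.013,0.0248,0],[0,0,0],0.018],
  [[0.0139,0.0265,0],[0,0,0],0.018],
  [[0.0139,0.0265,0],[0,0,0],0.018],
  [[0.0139,0.0265,-0.001],[0,0,0],0.018],
  [[0.0139,0.0265,-0.002],[0,0,0],0.018],
  [[0.0139,0.0265,-0.002],[0,0,0],0.018],
])

```text
clock: 6.67
tool_pos: [497.1, -74.3, 98.9]
eef_rot: [[0.466, 0.885, -0.001], [0.885, -0.466, -0.0], [-0.001, -0.001, -1.0]]
force: [-0.9, -0.4, -1.3]
grip_width: 26.3
grasp_force: 30.0
```

Call:
move_arm([
  [[0,0,-0.001],[0,0,0],0.018],
  [[0.0001,0.0003,-0.0045],[0.0265,-0.014,0],0.018],
  [[0.0003,0.0006,-0.008],[0.053,-0.028,0],0.018],
  [[0.0005,0.0009,-0.0115],[0.08,-0.042,0],0.018],
  [[0.0006,0.0012,-0.015],[0.106,-0.056,0],0.018],
  [[0.0006,0.0012,-0.015],[0.106,-0.056,0],0.018],
  [[0.0006,0.0012,-0.015],[0.106,-0.056,0],0.018],
])

```text
clock: 7.25
tool_pos: [497.8, -73.5, 84.0]
eef_rot: [[0.464, 0.884, 0.055], [0.878, -0.467, 0.105], [0.119, -0.0, -0.993]]
force: [0.2, 0.4, -0.3]
grip_width: 26.2
grasp_force: 30.0
```

Call:
move_arm([
  [[0.0002,0.0004,-0.0023],[0.0177,-0.0093,0],0.018],
  [[0.0004,0.0008,-0.0046],[0.0354,-0.0186,0],0.018],
  [[0.0006,0.0012,-0.0069],[0.053,-0.028,0],0.018],
  [[0.0006,0.0012,-0.0069],[0.053,-0.028,0],0.018],
  [[0.0006,0.0012,-0.0069],[0.053,-0.028,0],0.018],
])

```text
clock: 7.67
tool_pos: [498.7, -71.8, 77.4]
eef_rot: [[0.458, 0.885, 0.083], [0.871, -0.465, 0.157], [0.178, 0.001, -0.984]]
force: [-0.0, -1.8, -0.1]
grip_width: 26.0
grasp_force: 30.0
```

Call:
move_arm([
  [[0,0,0],[0,0,0],0.027],
  [[0,0,0],[0,0,0],0.029],
  [[0,0,0],[0,0,0],0.033],
  [[0,0,0],[0,0,0],0.04],
  [[0,0,0],[0,0,0],0.05],
  [[0,0,0],[0,0,0],0.055],
  [[0,0,0],[0,0,0],0.055],
  [[0,0,0],[0,0,0],0.055],
  [[0,0,0],[0,0,0],0.055],
])

```text
clock: 8.42
tool_pos: [498.7, -71.4, 77.2]
eef_rot: [[0.458, 0.885, 0.083], [0.871, -0.465, 0.158], [0.179, 0.0, -0.984]]
force: [0.8, -0.3, 0.8]
grip_width: 55.2
grasp_force: 0.0
```

```bash
python3 - <<'E'
from fit import *
s=robot.get_state(); print(s['clock'],s['tool_pos'],s['force'],s['grasp_force'],s['grip_width'])
out=[]
for n,crop,s in(('top',(200,130,330,260),3),('side',(250,120,370,250),3)):
    c=cs[n]; im=cv2.resize(c['frame'][crop[1]:crop[3],crop[0]:crop[2]][...,::-1],None,fx=s,fy=s,interpolation=cv2.INTER_CUBIC)
    out.append(im)
cv2.imwrite('pics/w3.png',np.hstack(out))
E
```

```text
8.5167 [498.66 -71.42  77.22] [-0.62 -0.59 -0.32] 0.0 55.25822232147615
```

View pics/w3.png

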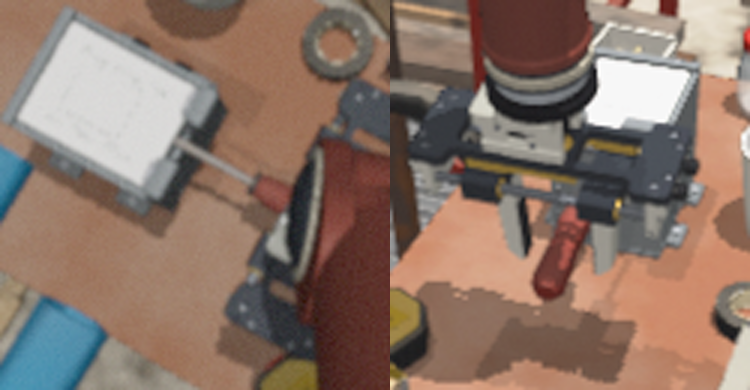

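```bash
python3 - <<'E'
from fit import *
c=cs['side']; p=[581,84.3,1.087]; a=p[2]; N=np.array([551.7,28.5]); ex=np.array([np.cos(a),np.sin(a)]); ey=np.array([-ex[1],ex[0]])
def bx(P): return np.r_[(P[:2]-N)@ex,(P[:2]-N)@ey,P[2]]
for uv in((157,283),(157,278),(160,290)):
    o,d=ray(c,(uv[0]/3+250,uv[1]/3+120)); t=((N-o[:2])@ey)/(d[:2]@ey); print(uv,bx(o+t*d))
s=robot.get_state(); print('tcp box',bx(s['tool_pos']))
# predicted outlines for theta, depth D (tip in)
for th in(.18,.22,.26,.3):
    ax=np.array([np.cos(th),np.sin(th)]); 
    F=np.array([0,102])+3.2*np.array([-np.sin(th),np.cos(th)])
    for D in(48,):
        b=F-(210-D)*ax; lo=b-13*np.array([-np.sin(th),np.cos(th)])
        q=[(np.r_[N+ex*v[0],v[1]]) for v in(b,lo,F-64*ax)]
        print(th,b,(proj(c,np.array(q))-[250,120])*3, (proj(cs['top'],np.array(q))-[200,130])*3)
E
```

```text
(157, 283) [-145.26    0.     76.34]
(157, 278) [-144.87   -0.     80.98]
(160, 290) [-139.34    0.     64.4 ]
tcp box [-113.09    0.47   77.25]
0.18 [-159.96   76.15] [[150.46 295.54]
 [152.03 306.34]
 [190.39 202.46]] [[364.39 242.56]
 [361.83 241.96]
 [254.52 181.91]]
0.22 [-158.79   69.77] [[151.25 300.95]
 [153.02 311.1 ]
 [190.57 204.73]] [[363.1  242.26]
 [360.02 241.36]
 [254.38 182.  ]]
0.26 [-157.38   63.45] [[152.13 306.03]
 [154.1  315.52]
 [190.79 206.9 ]] [[361.55 241.81]
 [357.95 240.62]
 [254.13 182.02]]
0.3 [-155.71   57.18] [[153.12 310.79]
 [155.28 319.6 ]
 [191.04 208.96]] [[359.75 241.21]
 [355.65 239.73]
 [253.76 181.99]]
```

Call:
move_arm([
  [[-0.002,-0.004,-0.0008],[0,0,0],0.055],
  [[-0.006,-0.0115,-0.0023],[0,0,0],0.055],
  [[-0.01,-0.019,-0.0039],[0,0,0],0.055],
  [[-0.0128,-0.0244,-0.005],[0,0,0],0.055],
  [[-0.0128,-0.0244,-0.005],[0,0,0],0.055],
  [[-0.0128,-0.0244,-0.005],[0,0,0],0.05],
  [[-0.0128,-0.0244,-0.005],[0,0,0],0.04],
  [[-0.0128,-0.0244,-0.005],[0,0,0],0.034],
  [[-0.0128,-0.0244,-0.005],[0,0,0],0.03],
  [[-0.0128,-0.0244,-0.005],[0,0,0],0.02],
  [[-0.0128,-0.0244,-0.005],[0,0,0],0.018],
  [[-0.0128,-0.0244,-0.005],[0,0,0],0.018],
  [[-0.0128,-0.0244,-0.005],[0,0,0],0.018],
  [[-0.0128,-0.0244,-0.005],[0,0,0],0.018],
], force=35)

```text
clock: 9.78
tool_pos: [486.1, -95.5, 72.3]
eef_rot: [[0.457, 0.885, 0.084], [0.871, -0.465, 0.158], [0.179, 0.001, -0.984]]
force: [0.2, -0.1, 0.4]
grip_width: 26.1
grasp_force: 35.0
```

```bash
python3 - <<'E'
import numpy as np
from plant import robot
s=robot.get_state(); print(s['clock'],s['tool_pos'],s['force'],s['grasp_force'],s['grip_width'],s['eef_rot'][:,2])
a=1.087; ex=np.array([np.cos(a),np.sin(a)]); r=np.array([(s['tool_pos'][:2]-[551.7,28.5])@ex, s['tool_pos'][2]-102]); print(r)
for D in np.arange(.04,.49,.04):
    n=np.array([r[0]*np.cos(D)-r[1]*np.sin(D), r[0]*np.sin(D)+r[1]*np.cos(D)])-r
    print(round(D,2),[round(x/1000,4) for x in (*(ex*n[0]),n[1])],[round(.885*D,4),round(-.465*D,4),0])
E
```

```text
9.7833 [486.10328735 -95.52002603  72.32049821] [ 0.23163462 -0.0741791   0.37176574] 34.99340772628784 26.10597938747996 [ 0.08389677  0.15840499 -0.98380343]
[-140.29878848  -29.67950179]
0.04 [np.float64(0.0006), np.float64(0.0011), np.float64(-0.0056)] [np.float64(0.0354), np.float64(-0.0186), 0]
0.08 [np.float64(0.0013), np.float64(0.0025), np.float64(-0.0111)] [np.float64(0.0708), np.float64(-0.0372), 0]
0.12 [np.float64(0.0021), np.float64(0.004), np.float64(-0.0166)] [np.float64(0.1062), np.float64(-0.0558), 0]
0.16 [np.float64(0.003), np.float64(0.0058), np.float64(-0.022)] [np.float64(0.1416), np.float64(-0.0744), 0]
0.2 [np.float64(0.004), np.float64(0.0077), np.float64(-0.0273)] [np.float64(0.177), np.float64(-0.093), 0]
0.24 [np.float64(0.0052), np.float64(0.0098), np.float64(-0.0325)] [np.float64(0.2124), np.float64(-0.1116), 0]
0.28 [np.float64(0.0064), np.float64(0.0121), np.float64(-0.0376)] [np.float64(0.2478), np.float64(-0.1302), 0]
0.32 [np.float64(0.0077), np.float64(0.0146), np.float64(-0.0426)] [np.float64(0.2832), np.float64(-0.1488), 0]
0.36 [np.float64(0.009), np.float64(0.0172), np.float64(-0.0475)] [np.float64(0.3186), np.float64(-0.1674), 0]
0.4 [np.float64(0.0105), np.float64(0.02), np.float64(-0.0523)] [np.float64(0.354), np.float64(-0.186), 0]
0.44 [np.float64(0.0121), np.float64(0.023), np.float64(-0.0569)] [np.float64(0.3894), np.float64(-0.2046), 0]
0.48 [np.float64(0.0137), np.float64(0.0262), np.float64(-0.0614)] [np.float64(0.4248), np.float64(-0.2232), 0]
```

Call:
move_arm([
  [[0.0003,0.0005,-0.0028],[0.0177,-0.0093,0],0.018],
  [[0.0006,0.0011,-0.0056],[0.0354,-0.0186,0],0.018],
  [[0.0009,0.0018,-0.0084],[0.0531,-0.0279,0],0.018],
  [[0.0013,0.0025,-0.0111],[0.0708,-0.0372,0],0.018],
  [[0.0017,0.0032,-0.0138],[0.0885,-0.0465,0],0.018],
  [[0.0021,0.004,-0.0166],[0.1062,-0.0558,0],0.018],
  [[0.0025,0.0049,-0.0193],[0.1239,-0.0651,0],0.018],
  [[0.003,0.0058,-0.022],[0.1416,-0.0744,0],0.018],
  [[0.003,0.0058,-0.022],[0.1416,-0.0744,0],0.018],
])

```text
clock: 10.53
tool_pos: [487.7, -91.3, 49.1]
eef_rot: [[0.441, 0.884, 0.154], [0.833, -0.467, 0.295], [0.333, -0.002, -0.943]]
force: [-2.1, -3.5, 1.2]
grip_width: 26.2
grasp_force: 35.0
```

Call:
move_arm([
  [[0.0005,0.0009,-0.0027],[0.0177,-0.0093,0],0.018],
  [[0.001,0.0019,-0.0053],[0.0354,-0.0186,0],0.018],
  [[0.0016,0.0029,-0.0079],[0.0531,-0.0279,0],0.018],
  [[0.0022,0.004,-0.0105],[0.0708,-0.0372,0],0.018],
  [[0.0028,0.0051,-0.0131],[0.0885,-0.0465,0],0.018],
  [[0.0034,0.0063,-0.0156],[0.1062,-0.0558,0],0.018],
  [[0.004,0.0075,-0.0181],[0.1239,-0.0651,0],0.018],
  [[0.0047,0.0088,-0.0206],[0.1416,-0.0744,0],0.018],
  [[0.0047,0.0088,-0.0206],[0.1416,-0.0744,0],0.018],
])

```text
clock: 11.28
tool_pos: [492.4, -82.6, 28.0]
eef_rot: [[0.412, 0.884, 0.222], [0.775, -0.468, 0.425], [0.479, -0.003, -0.878]]
force: [-2.8, -3.2, 0.9]
grip_width: 25.9
grasp_force: 35.0
```

```bash
python3 - <<'E'
from fit import *
s=robot.get_state(); print(s['clock'],s['tool_pos'],s['force'],s['grasp_force'],s['grip_width'])
out=[]
for n,crop,s in(('top',(200,130,330,260),3),('side',(250,120,370,250),3)):
    c=cs[n]; im=cv2.resize(c['frame'][crop[1]:crop[3],crop[0]:crop[2]][...,::-1],None,fx=s,fy=s,interpolation=cv2.INTER_CUBIC)
    out.append(im)
cv2.imwrite('pics/w4.png',np.hstack(out))
E
```

```text
11.3833 [492.65 -82.63  28.66] [-0.93 -3.78 -0.26] 34.999714493751526 26.34504600274801
```

View pics/w4.png

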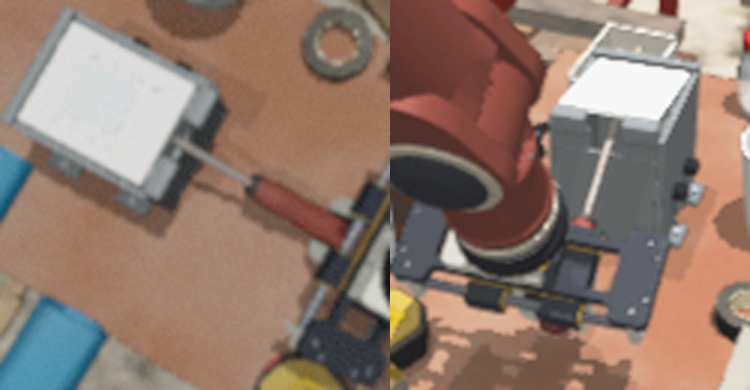

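Call:
move_arm([
  [[0.0006,0.0013,-0.0025],[0.0177,-0.0093,0],0.018],
  [[0.0013,0.0026,-0.0049],[0.0354,-0.0186,0],0.018],
  [[0.002,0.004,-0.0073],[0.0531,-0.0279,0],0.018],
  [[0.0028,0.0054,-0.0097],[0.0708,-0.0372,0],0.018],
  [[0.0028,0.0054,-0.0097],[0.0708,-0.0372,0],0.018],
  [[0.0028,0.0054,-0.0097],[0.0708,-0.0372,0],0.018],
])

```text
clock: 11.88
tool_pos: [495.3, -77.1, 18.7]
eef_rot: [[0.392, 0.884, 0.254], [0.74, -0.467, 0.484], [0.547, -0.002, -0.837]]
force: [-1.6, -4.2, -0.3]
grip_width: 25.9
grasp_force: 35.0
```

Call:
move_arm([
  [[0.0006,0.0011,-0.0018],[0.0133,-0.007,0],0.018],
  [[0.0012,0.0023,-0.0035],[0.0266,-0.014,0],0.018],
  [[0.0015,0.0028,-0.0046],[0.0354,-0.0186,0],0.018],
  [[0.0015,0.0028,-0.0046],[0.0354,-0.0186,0],0.018],
  [[0.0015,0.0028,-0.0046],[0.0354,-0.0186,0],0.018],
])

```text
clock: 12.3
tool_pos: [497.3, -73.6, 14.7]
eef_rot: [[0.38, 0.885, 0.27], [0.72, -0.466, 0.514], [0.58, -0.001, -0.814]]
force: [-1.8, -2.2, -0.5]
grip_width: 26.5
grasp_force: 35.0
```

Call:
move_arm([
  [[0,0,0],[0,0,0],0.027],
  [[0,0,0],[0,0,0],0.029],
  [[0,0,0],[0,0,0],0.034],
  [[0,0,0],[0,0,0],0.042],
  [[0,0,0],[0,0,0],0.05],
  [[0,0,0],[0,0,0],0.05],
  [[0,0,0],[0,0,0],0.05],
  [[-0.003,-0.005,0.008],[0,0,0],0.05],
  [[-0.008,-0.015,0.024],[0,0,0],0.05],
  [[-0.015,-0.028,0.045],[0,0,0],0.05],
  [[-0.024,-0.046,0.073],[0,0,0],0.05],
  [[-0.034,-0.064,0.1],[0,0,0],0.05],
  [[-0.04,-0.077,0.122],[0,0,0],0.05],
  [[-0.045,-0.1,0.14],[0,0,0],0.05],
  [[-0.05,-0.13,0.155],[0,0,0],0.05],
  [[-0.055,-0.16,0.165],[0,0,0],0.05],
  [[-0.055,-0.175,0.17],[0,0,0],0.05],
  [[-0.055,-0.175,0.17],[0,0,0],0.05],
])

```text
clock: 13.8
tool_pos: [443.1, -253.7, 186.1]
eef_rot: [[0.384, 0.881, 0.277], [0.72, -0.473, 0.508], [0.578, 0.004, -0.816]]
force: [-0.0, 0.8, -0.0]
grip_width: 50.0
grasp_force: 0.0
```

```bash
python3 - <<'E'
from fit import *
s=robot.get_state(); print(s['clock'],s['tool_pos'],s['force'],s['grasp_force'],s['grip_width'])
out=[]
for n,crop,s in(('top',(200,130,330,260),3),('side',(250,120,370,250),3)):
    c=cs[n]; im=cv2.resize(c['frame'][crop[1]:crop[3],crop[0]:crop[2]][...,::-1],None,fx=s,fy=s,interpolation=cv2.INTER_CUBIC)
    out.append(im)
cv2.imwrite('pics/w5.png',np.hstack(out))
E
```

```text
13.9 [ 442.32 -247.59  185.54] [0.17 0.17 0.44] 0.0 50.06721874084882
```

View pics/w5.png

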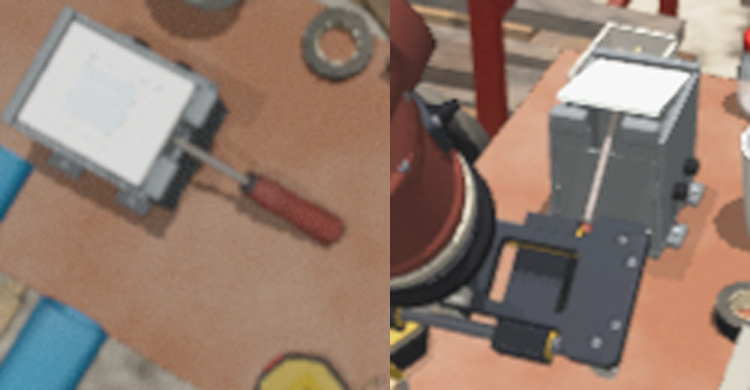

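```bash
python3 - <<'E'
from plant import robot
robot.camera('top'); robot.camera('side')
s=robot.get_state(); print(s['clock'],s['qvel'].round(3),s['force'])
print(robot.hand_in())
E
```

```text
14.0 [-0.011  0.003  0.002  0.002  0.003 -0.001  0.001] [-0.62067981  0.09033409 -0.59786754]
the job is handed in; nothing more can be done
None
```

The job is handed in at 14.0 s: I let go of the screwdriver in the notch, took it again by its handle's end and levered it down, and the last pictures show the cover sprung up, its far edge still in the box, with the screwdriver lying under it and the bystanders in view unmoved; the hand-in gave no verdict.

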